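# Sweep the loose collars into the catch drawer and shut it

### The arm

A 6-joint arm with a two-finger parallel gripper is mounted at the origin on a cart in front of the work surface, level with it; the furniture and walls round the work are solid. World frame = base frame: x ahead of the robot, y to its left, z up, the work surface at z = 0. Lengths are in mm, angles in rad, forces in N, time in s.
With the tool pointing down it reaches from about 300 to 850 mm from the base axis. Payload 5.4 kg.
Tool frame: the origin (TCP) lies on the centre line of the jaws, within the pads' length; the fingertips stand 25 mm ahead of it and the grasp point (between the pads) lies 6 mm ahead of it; z points along the fingers, y is the line along which they close (so a half turn about z gives the same grasp; the last joint's range is limited). The gripper opens to 85 mm and grips with 20 to 120 N. Pads are 22 mm wide; open, the fingers measure 114 mm over their backs; the gripper's body (76 mm by 85 mm) begins 54 mm behind the grasp point. The pads swing forward as they close: fully open they stand 13 mm farther back than shut.
Start: joints at [-1.377, 0.158, 1.597, -0, 1.386, -0.21], TCP at [225.902, -528.748, 256.299] pointing down, gripper open.
Joint ranges: [-2.91, 2.91], [-0.94, 2.29], [0.18, 2.7], [-1.29, 4.43], [0.17, 2.64], [-3, 3]. Speed limits (rad/s): [2.57, 2.57, 3.14, 3.14, 3.14, 3.14].

### API

Orientations are given as a unit quaternion [x, y, z, w].
In Python, from plant import r gives the robot as it stands. The module is installed in compiled form; this text tells all that it offers.
- The arm moves only by the shell command python3 -m creep 'ROWS'. ROWS is JSON, a list of rows, each a list of 7 numbers: the shift along the tool's x, y, z scaled (see below), then the turn, a rotation vector about the tool's x, y, z scaled (see below), then the opening, from -1 (shut) to 1 (fully open). In form: [[tx, ty, tz, rx, ry, rz, jaw], ...]. A call has exactly 5 rows; each row is the pose to reach, as a shift and turn from the pose commanded when the call began, along the tool's axes at that moment; what a row does not reach only later rows make up. The controller multiplies each number of a shift by 50 cm and each number of a turn by 45 degrees. A row lasts 1/12 s, in which the tool goes at most 41.7 mm and 7.16 degrees, less where a joint would pass 70% of its speed; a pose out of reach is approached as far as the arm can. A call with a number of a shift or a turn outside -1 to 1 is refused whole. A call with a gripper value outside its range is refused whole. The fingers move at their own pace and stop on an object; the grip force is fixed at half the most. Time passes only in rows, so rows that repeat a pose let the fingers close, or fill a call up. It gives the time, the measured TCP pose, the force, the opening and the grip force at its end, in the units of the state.
- r.get_state(): the state, without advancing time (a new reading comes with each control period).
- r.grab_frame(name): name is "scene" or "top"; returns a dict with "color" (420x560x3 uint8, red, green, blue), "camera_matrix" (3x3 intrinsics, pixels), "R" (3x3) and "t" (3): a world point X has camera coordinates R X + t. Camera axes: x right, y down, z forward; pixel columns grow to the right and rows downward; lengths in mm; the calibration is good to about 2 mm. A picture is of the moment at which its call begins. There is no depth.
- r.job_done(): hands the job in; it is judged then, once.
The state is a dict: "time_s": time; "joint_positions": joint angles; "qd": joint speeds; "joint_efforts": joint torques, N m; "tcp_pos": TCP position; "eef_rot": TCP orientation; "wrist_force": force on the tool from outside, world axes, zero at the start; "torque": the same for the moment, N m; "gripper_width": finger opening in mm; "gripper_force": force on a finger pad.
Only numpy, scipy, OpenCV 4.12 (cv2) and the standard library are available. Lean on these libraries where they do the work, as an engineer would, in place of code of your own. Each camera call takes 0.05 s, during which the arm holds its last target. There are 200 camera calls.

### The job

The repair platform on the desk has to be cleared: with the fingertips or the closed fingers, sweep the three loose metal collars off its green deck, through the mouth at the drawer end, so that they drop into the open catch drawer, then push the drawer fully shut. Only push the collars along the deck; do not pinch them, press hard on them or lift them. Leave the can and the eyepiece standing on the deck, and everything on the desk, where they are.

Things in the scene. Friction and masses are not known exactly. Their poses are not given: they have to be found in the camera images.
- platform: Fixed light-wood repair platform, 190 (x) by 260 mm (y). Origin under its centre at desk level; at yaw 0 its x points away from the robot, y left, z up. Deck: flat green mat, top 68 mm above the origin, x -83 to +83, y -130 to +118. A 12 mm thick rim, top at 79 mm, runs round front, back and left (+y) end; the right (-y) end is open and the catch drawer slides out below it.
- mouth (a point): Middle of the deck's open right edge at mat height (platform frame 0, -130, 68 mm), axes as the platform. The mouth is 140 mm wide (x -70 to +70) between two small wooden cheeks of rim height, slanted inside, that narrow the last 60 mm of the deck. What is pushed over this edge along the platform's -y drops 56 mm into the drawer.
- catch_drawer (a joint): How far the drawer is out (m): 0 is shut, its front against the platform's end; it opens along the platform's -y to at most 0.10 and starts 0.07 to 0.09 open. The gap into which things drop equals this value. About 1.5 N of friction and slight damping; it stays where it is left, no latch or spring.
- drawer_front (a point): Middle of the outer face of the drawer's wooden front, 30 mm above the desk; axes as the platform; the face looks to the platform's -y, push it along +y. The front is 185 mm wide (x), 10 mm thick, 6 to 54 mm above the desk; in the middle a finger notch 53 mm wide lowers it to 40 mm, with a brass strip below.
- drawer_floor (a point): Middle of the drawer's inner floor, 12 mm above the desk; moves with the drawer, axes as the platform. Inside it is 152 mm wide (x -76 to +76) and 140 mm long (y -72, the back of its front, to +68), with 46 mm of height under the deck.
- collar_a: Turned aluminium collar, a ring with a grub screw: 39 mm outside, about 16 mm bore (no room for a finger in it), 11 mm thick, about 30 g, loose. Starts lying flat on the green deck. Origin in the middle of its underside, z along the bore. The three are alike.
- collar_b: Turned aluminium collar, a ring with a grub screw: 39 mm outside, about 16 mm bore (no room for a finger in it), 11 mm thick, about 30 g, loose. Starts lying flat on the green deck. Origin in the middle of its underside, z along the bore. The three are alike.
- collar_c: Turned aluminium collar, a ring with a grub screw: 39 mm outside, about 16 mm bore (no room for a finger in it), 11 mm thick, about 30 g, loose. Starts lying flat on the green deck. Origin in the middle of its underside, z along the bore. The three are alike.
- objective_can: Amber screw-top objective can with a black lid, 40 mm across, 42 mm tall, upright and loose in one of the two left (+y) corners of the deck; origin at the middle of its underside. To be left alone.
- eyepiece: Spare eyepiece, black over white, 33 mm across, 45 mm tall, upright and loose in the other left (+y) corner of the deck; origin at the middle of its underside. To be left alone.
- carton: Small brown carton, 56 by 78 mm, 34 mm high; stands loose on the desk to the right of the platform; not part of the job
Things that resemble listed ones, but are neither listed nor needed, are in the scene too. Leave any blue look-alike of the collar_c alone. What is shaped like the collar_b but pink is not meant.

How it is judged (in metres and radians):
On the way, in this order (a step that is already met when the one before it is completed fails the run):
1. all three collars lie in the catch drawer while it is still open (x of collar_a in the frame of drawer_floor between -0.078 and 0.078 m and y of collar_a in the frame of drawer_floor between -0.074 and 0.074 m and z of collar_a in the frame of drawer_floor between -0.006 and 0.044 m and x of collar_b in the frame of drawer_floor between -0.078 and 0.078 m and y of collar_b in the frame of drawer_floor between -0.074 and 0.074 m and z of collar_b in the frame of drawer_floor between -0.006 and 0.044 m and x of collar_c in the frame of drawer_floor between -0.078 and 0.078 m and y of collar_c in the frame of drawer_floor between -0.074 and 0.074 m and z of collar_c in the frame of drawer_floor between -0.006 and 0.044 m and value of joint catch_drawer above 0.03 m), for 0.2 s.
2. the drawer is pushed fully shut (value of joint catch_drawer below 0.004 m), for 0.2 s.
At the end, for the whole second after the job is handed in: All three collars lie at rest inside the catch drawer, and the drawer is shut to within 4 mm (x of collar_a in the frame of drawer_floor between -0.078 and 0.078 m and y of collar_a in the frame of drawer_floor between -0.074 and 0.074 m and z of collar_a in the frame of drawer_floor between -0.006 and 0.044 m and x of collar_b in the frame of drawer_floor between -0.078 and 0.078 m and y of collar_b in the frame of drawer_floor between -0.074 and 0.074 m and z of collar_b in the frame of drawer_floor between -0.006 and 0.044 m and x of collar_c in the frame of drawer_floor between -0.078 and 0.078 m and y of collar_c in the frame of drawer_floor between -0.074 and 0.074 m and z of collar_c in the frame of drawer_floor between -0.006 and 0.044 m and linear speed of each of collar_a, collar_b, collar_c below 0.02 m/s and value of joint catch_drawer below 0.004 m and velocity of joint catch_drawer below 0.01 m/s); the robot touches nothing.
It fails at once if a collar is lifted more than 20 mm off the deck (z of any of collar_a, collar_b, collar_c in the frame of platform above 0.088 m).
It fails at once if a collar is pinched or pressed with more than 25 N (contact force between the fingers and collar_a above 25 N or contact force between the fingers and collar_b above 25 N or contact force between the fingers and collar_c above 25 N).
It fails at once if the objective can or the eyepiece is moved more than 15 mm or knocked over (distance of any of objective_can, eyepiece from where it was at the start of the episode above 0.015 m or angle between any of objective_can, eyepiece's own z axis and vertical above 0.5 rad).
It fails at once if the small carton is moved more than 15 mm or knocked over (distance of carton from where it was at the start of the episode above 0.015 m or angle between carton's own z axis and vertical above 0.5 rad).
It also fails if it takes over 59 s, if anything falls off the work surface, if the arm or the gripper's body presses on something with over 40 N, if the wrist force passes 120 N, or if a joint passes its speed limit or range.

## Working session

There is one attempt and no reset: what is moved stays moved. The work goes in short steps, Python scripts to look and compute and a shell command to move; the robot and the scene stay as the last step left them, time stands still between calls to the robot, and variables do not carry over. Pictures are saved under pics/ and viewed, at most 10 in all, crops included, and the job is handed in when it is done.

```bash
mkdir -p pics; cat > h.py <<'E'
import numpy as np, cv2
from plant import r
def ray(f,u,v,z):
    K,R,t=f["camera_matrix"],np.array(f["R"]),np.array(f["t"])
    d=R.T@np.linalg.solve(K,[u,v,1.]);c=-R.T@t
    return c+d*(z-c[2])/d[2]
def proj(f,X):
    p=np.array(f["camera_matrix"])@(np.array(f["R"])@np.array(X,float)+np.array(f["t"]));return p[:2]/p[2]
def save(f,n): cv2.imwrite("pics/"+n,f["color"][:,:,::-1])
E
python3 - <<'E'
from h import *
import pickle
for n in("scene","top"):
    f=r.grab_frame(n);save(f,n+"0.png");pickle.dump(f,open(n+"0.pkl","wb"))
    print(n,-np.array(f["R"]).T@f["t"])
s=r.get_state();print(s)
E
```

```text
scene [  106.76917474 -1040.58392031   528.77213539]
top [ 459.33265148 -281.08119422 1009.08760742]
{'time_s': 0.1, 'joint_positions': array([-1.37711496e+00,  1.59036101e-01,  1.59817535e+00, -5.78284512e-07,
        1.38619863e+00, -2.10085581e-01]), 'qd': array([-3.83468934e-05, -4.47172446e-04, -2.44429084e-03,  1.36269752e-03,
        1.49685897e-03, -4.30841922e-04]), 'joint_efforts': array([-2.57609336e-04, -3.96989858e+01, -3.32338643e+01, -2.21288260e-04,
        4.16675408e-03,  4.56734665e-05]), 'tcp_pos': array([ 225.79298336, -528.23764198,  255.35261068]), 'eef_rot': array([ 9.79690236e-01,  2.00514877e-01,  7.16912320e-06, -9.08686924e-04]), 'wrist_force': array([0.44769444, 0.59686305, 0.02540958]), 'torque': array([-0.0197811 , -0.01097626, -0.04885982]), 'gripper_force': 0.0, 'gripper_width': 85.59354009170256}
```

View pics/top0.png

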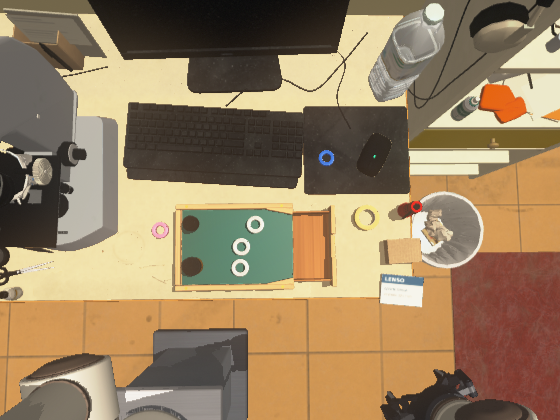

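View pics/scene0.png

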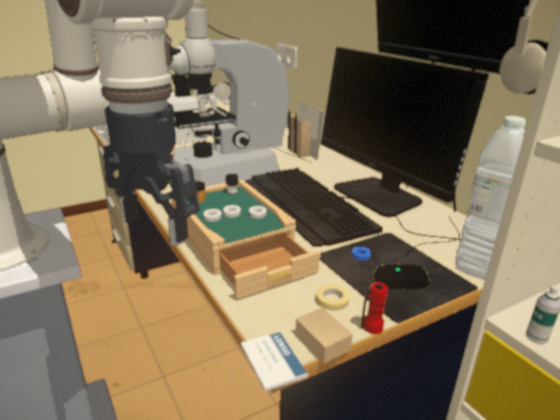

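The top view shows three white/silver rings on the deck at (255,225), (241,246) and (240,268). The other candidates are a pink ring at (160,230), a blue ring at (326,158) and a yellow tape roll at (366,217), none of them on the deck, so I exclude those. The can and eyepiece are at (190,224) and (191,267), the drawer front is near x≈333, and the carton is at (403,251).

```bash
python3 - <<'E'
from h import *
import pickle
f=pickle.load(open("top0.pkl","rb"));im=f["color"]
hsv=cv2.cvtColor(im,cv2.COLOR_RGB2HSV)
g=cv2.inRange(hsv,(65,60,30),(95,255,200));g[:200]=0;g[295:]=0;g[:,:172]=0;g[:,300:]=0
gc=cv2.morphologyEx(g,cv2.MORPH_CLOSE,np.ones((25,25)))
c=max(cv2.findContours(gc,0,2)[0],key=cv2.contourArea)
for p in cv2.approxPolyDP(c,3,True)[:,0]: print("mat",p,ray(f,*map(float,p),68).round(1))
# rim edges wood: back rim outer & front rim outer lines
w=cv2.inRange(hsv,(0,0,150),(180,70,255));w[:205]=0;w[290:]=0;w[:,:205]=0;w[:,290:]=0
m=cv2.bitwise_and(w,cv2.erode(gc,np.ones((5,5))))
for c in cv2.findContours(m,0,2)[0]:
    if cv2.contourArea(c)>60:
        (u,v),rad=cv2.minEnclosingCircle(c);M=cv2.moments(c)
        u,v=M["m10"]/M["m00"],M["m01"]/M["m00"]
        P=ray(f,u,v,79);Q=ray(f,u+rad,v,79);print("collar",u,v,P.round(1),"diam",2*np.linalg.norm(P-Q))
# dark can / eyepiece
d=cv2.inRange(hsv,(0,0,0),(180,255,75));d[:205]=0;d[290:]=0;d[:,:176]=0;d[:,215:]=0
for c in cv2.findContours(d,0,2)[0]:
    if cv2.contourArea(c)>80:
        (u,v),rad=cv2.minEnclosingCircle(c);print("dark",u,v,rad,ray(f,u,v,110).round(1))
for n,u,v,z in(("drawerfront tl",336,206,54),("drawerfront bl",336,286,54),("carton tl",386,241,34),("carton bl",386,263,34)):print(n,ray(f,u,v,z).round(1))
cv2.imwrite("pics/crop.png",cv2.resize(im[195:300,160:350,::-1],None,fx=4,fy=4,interpolation=2))
E
```

```text
mat [184 211] [556.6 -85.7  68. ]
mat [183 283] [397.5 -85.4  68. ]
mat [267 282] [ 397.8 -269.9   68. ]
mat [292 276] [ 410.4 -325.3   68. ]
mat [290 215] [ 546.1 -322.3   68. ]
mat [266 210] [ 557.7 -268.5   68. ]
collar 239.97309417040358 267.1502242152466 [ 431.3 -211.1   79. ] diam 39.55696349523432
collar 241.17897091722594 246.21551081282624 [ 476.9 -213.8   79. ] diam 39.7115837326917
collar 255.36228813559322 223.91949152542372 [ 525.8 -245.    79. ] diam 40.30503707363149
collar 281.95033358042997 237.47986162589572 [ 495.4 -303.5   79. ] diam 144.01611918992552
drawerfront tl [ 567.4 -428.4   54. ]
drawerfront bl [ 386.4 -424.8   54. ]
carton tl [ 487.1 -546.5   34. ]
carton bl [ 436.3 -545.    34. ]
```

View pics/crop.png

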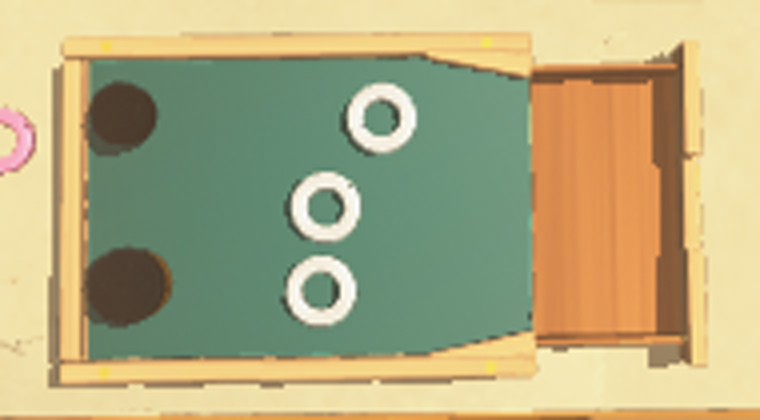

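```bash
python3 -m creep '[[0,0,0,0,0,-0.15,-0.72],[0,0,0,0,0,-0.3,-0.72],[0,0,0,0,0,-0.45,-0.72],[0,0,0,0,0,-0.6,-0.72],[0,0,0,0,0,-0.743,-0.72]]'
python3 -m creep '[[0,0,0,0,0,-0.15,-0.72],[0,0,0,0,0,-0.3,-0.72],[0,0,0,0,0,-0.45,-0.72],[0,0,0,0,0,-0.6,-0.72],[0,0,0,0,0,-0.743,-0.72]]'
python3 -m creep '[[0.05,0.035,0,0,0,0,-0.72],[0.1,0.07,0,0,0,0,-0.72],[0.15,0.105,0,0,0,0,-0.72],[0.2,0.14,0,0,0,0,-0.72],[0.25,0.175,0,0,0,0,-0.72]]'
```

```text
time_s: 0.52
tcp_pos: [225.8, -528.4, 255.7]
eef_rot: [0.879, 0.476, 0.0, -0.001]
wrist_force: [-0.5, -0.0, -0.8]
gripper_width: 25.6
gripper_force: 0.0
time_s: 0.93
tcp_pos: [225.8, -528.4, 255.7]
eef_rot: [0.705, 0.709, 0.0, -0.0]
wrist_force: [0.1, 0.1, 0.1]
gripper_width: 11.9
gripper_force: 0.0
time_s: 1.35
tcp_pos: [313.8, -402.2, 255.8]
eef_rot: [0.707, 0.707, 0.0, -0.0]
wrist_force: [-0.2, -1.1, 0.4]
gripper_width: 12.1
gripper_force: 0.0
```

```bash
python3 -m creep '[[0.048,0.033,0,0,0,0,-0.72],[0.096,0.066,0,0,0,0,-0.72],[0.143,0.1,0,0,0,0,-0.72],[0.19,0.132,0,0,0,0,-0.72],[0.238,0.164,0,0,0,0,-0.72]]'
python3 -m creep '[[0.048,0.033,0.02,0,0,0,-0.72],[0.096,0.066,0.05,0,0,0,-0.72],[0.143,0.1,0.09,0,0,0,-0.72],[0.19,0.132,0.12,0,0,0,-0.72],[0.238,0.164,0.15,0,0,0,-0.72]]'
python3 -m creep '[[0,0,0,0,0,0,-0.72],[0,0,0.04,0,0,0,-0.72],[0,0,0.08,0,0,0,-0.72],[0,0,0.1,0,0,0,-0.72],[0,0,0.1,0,0,0,-0.72]]'
python3 - <<'E'
from h import *
f=r.grab_frame("scene");save(f,"s1.png");g=r.grab_frame("top");print(r.get_state()["tcp_pos"])
a=cv2.resize(f["color"][160:290,150:340],None,fx=4,fy=4)
cv2.imwrite("pics/s1c.png",a[:,:,::-1])
save(g,"t1.png")
E
```

```text
time_s: 1.77
tcp_pos: [395.8, -283.3, 255.9]
eef_rot: [0.707, 0.707, 0.0, -0.0]
wrist_force: [-0.3, -0.2, 0.5]
gripper_width: 12.4
gripper_force: 0.0
time_s: 2.18
tcp_pos: [477.6, -164.2, 180.0]
eef_rot: [0.707, 0.707, -0.0, -0.0]
wrist_force: [1.0, -0.8, 0.0]
gripper_width: 11.9
gripper_force: 0.0
time_s: 2.6
tcp_pos: [475.4, -164.8, 128.6]
eef_rot: [0.707, 0.707, -0.001, -0.003]
wrist_force: [0.3, 1.2, 0.2]
gripper_width: 12.0
gripper_force: 0.0
[ 477.25621036 -165.98797143  131.50998774]
```

View pics/s1c.png

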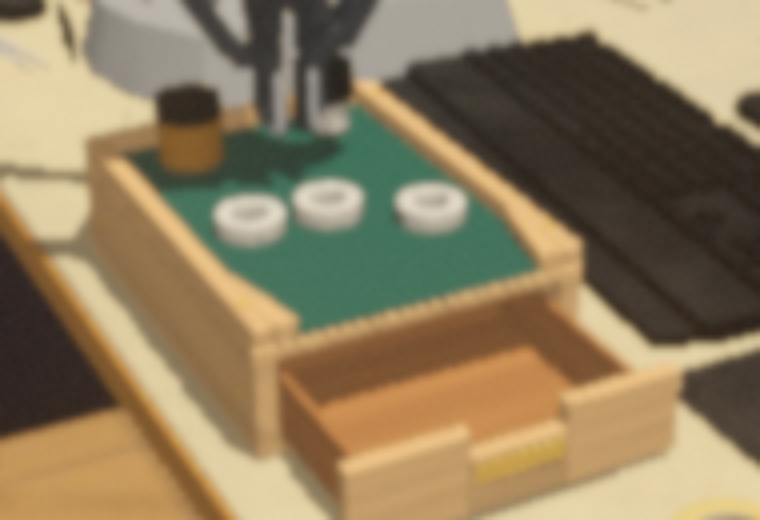

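The crop shows the nearly closed fingers hanging over the mat behind the middle collar at (328,205), with the can at (190,130) and the eyepiece at (335,95). The fingers are clear of both. Next I lower to a 4 mm tip clearance and sweep the middle collar.

```bash
python3 -m creep '[[0,0,0.02,0,0,0,-0.72],[0,0,0.04,0,0,0,-0.72],[0,0,0.055,0,0,0,-0.72],[0,0,0.067,0,0,0,-0.72],[0,0,0.067,0,0,0,-0.72]]'
python3 -m creep '[[-0.02,0,0,0,0,0,-0.72],[-0.04,0,0,0,0,0,-0.72],[-0.06,0,0,0,0,0,-0.72],[-0.08,0,0,0,0,0,-0.72],[-0.1,0,0,0,0,0,-0.72]]'
python3 - <<'E'
from h import *
g=r.grab_frame("scene");save(g,"s2.png");print(r.get_state()["tcp_pos"])
cv2.imwrite("pics/s2c.png",cv2.resize(g["color"][160:290,150:340],None,fx=4,fy=4)[:,:,::-1])
E
```

```text
time_s: 3.12
tcp_pos: [476.3, -165.1, 96.0]
eef_rot: [0.707, 0.707, -0.0, -0.002]
wrist_force: [-0.3, 0.8, -0.4]
gripper_width: 12.0
gripper_force: 0.0
time_s: 3.53
tcp_pos: [477.6, -217.4, 98.3]
eef_rot: [0.707, 0.707, 0.0, 0.001]
wrist_force: [-0.5, 0.8, -1.0]
gripper_width: 12.5
gripper_force: 0.1
[ 477.71582077 -219.05262931   98.44257587]
```

View pics/s2c.png

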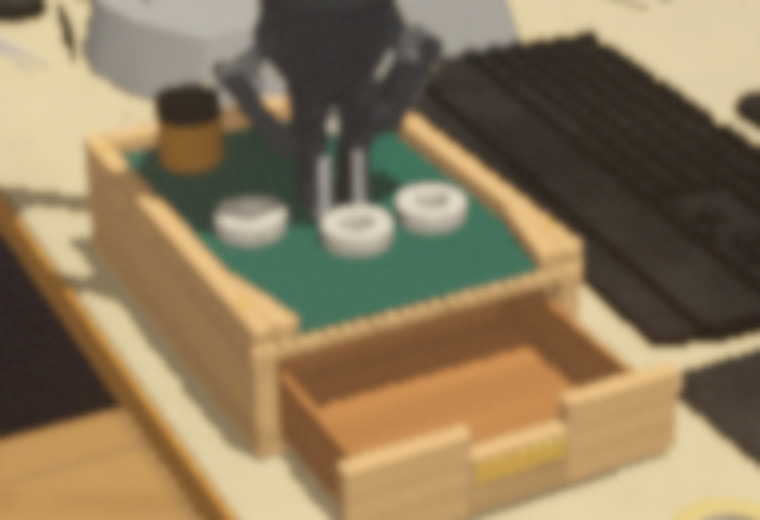

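The collar at (357,230) is being pushed along squarely between the two tips. I continue over the edge, then lift.

```bash
python3 -m creep '[[-0.02,0,0,0,0,0,-0.72],[-0.04,0,0,0,0,0,-0.72],[-0.06,0,0,0,0,0,-0.72],[-0.08,0,0,0,0,0,-0.72],[-0.1,0,0,0,0,0,-0.72]]'
python3 -m creep '[[-0.02,0,0,0,0,0,-0.72],[-0.04,0,0,0,0,0,-0.72],[-0.06,0,0,0,0,0,-0.72],[-0.08,0,0,0,0,0,-0.72],[-0.1,0,0,0,0,0,-0.72]]'
python3 -m creep '[[-0.02,0,0,0,0,0,-0.72],[-0.04,0,0,0,0,0,-0.72],[-0.04,0,0,0,0,0,-0.72],[-0.04,0,0,0,0,0,-0.72],[-0.04,0,0,0,0,0,-0.72]]'
python3 -m creep '[[0,0,-0.03,0,0,0,-0.72],[0,0,-0.06,0,0,0,-0.72],[0.02,0,-0.08,0,0,0,-0.72],[0.06,0,-0.08,0,0,0,-0.72],[0.1,0.02,-0.08,0,0,0,-0.72]]'
python3 - <<'E'
from h import *
g=r.grab_frame("scene");save(g,"s3.png");print(r.get_state()["tcp_pos"])
cv2.imwrite("pics/s3c.png",cv2.resize(g["color"][160:290,150:340],None,fx=4,fy=4)[:,:,::-1])
E
```

```text
time_s: 4.0
tcp_pos: [477.4, -266.8, 97.8]
eef_rot: [0.707, 0.707, -0.0, 0.0]
wrist_force: [-0.1, 0.2, -0.0]
gripper_width: 12.2
gripper_force: 0.1
time_s: 4.42
tcp_pos: [477.3, -316.8, 97.8]
eef_rot: [0.707, 0.707, -0.0, -0.0]
wrist_force: [-0.2, -0.7, 1.3]
gripper_width: 12.0
gripper_force: 0.0
time_s: 4.83
tcp_pos: [477.3, -335.4, 97.6]
eef_rot: [0.707, 0.707, 0.0, -0.0]
wrist_force: [-0.0, -0.1, 0.4]
gripper_width: 11.9
gripper_force: 0.0
time_s: 5.25
tcp_pos: [486.9, -285.3, 138.6]
eef_rot: [0.707, 0.707, -0.0, 0.0]
wrist_force: [-0.1, 1.4, -0.3]
gripper_width: 11.8
gripper_force: 0.0
[ 488.55532515 -281.08138918  137.92170297]
```

View pics/s3c.png

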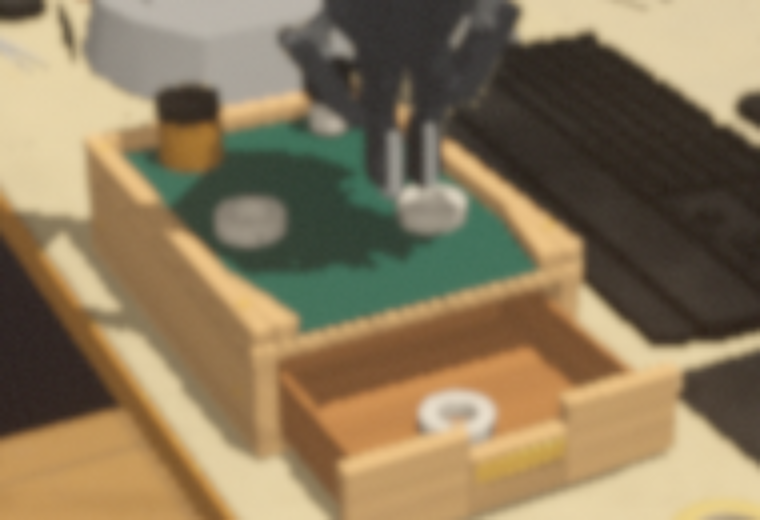

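The middle collar is in the drawer at (457,412). Next is the far collar at (525,-245), swept slightly toward -x.

```bash
python3 -m creep '[[0.04,0.02,0,0,0,0,-0.72],[0.08,0.04,0,0,0,0,-0.72],[0.12,0.06,0,0,0,0,-0.72],[0.16,0.076,0,0,0,0,-0.72],[0.18,0.076,0,0,0,0,-0.72]]'
python3 -m creep '[[0,0,0.02,0,0,0,-0.72],[0,0,0.04,0,0,0,-0.72],[0,0,0.06,0,0,0,-0.72],[0,0,0.08,0,0,0,-0.72],[0,0,0.08,0,0,0,-0.72]]'
python3 -m creep '[[-0.02,-0.001,0,0,0,0,-0.72],[-0.04,-0.003,0,0,0,0,-0.72],[-0.06,-0.005,0,0,0,0,-0.72],[-0.08,-0.007,0,0,0,0,-0.72],[-0.1,-0.009,0,0,0,0,-0.72]]'
python3 -m creep '[[-0.02,-0.002,0,0,0,0,-0.72],[-0.04,-0.004,0,0,0,0,-0.72],[-0.06,-0.006,0,0,0,0,-0.72],[-0.08,-0.008,0,0,0,0,-0.72],[-0.1,-0.01,0,0,0,0,-0.72]]'
python3 -m creep '[[-0.02,-0.002,0,0,0,0,-0.72],[-0.04,-0.004,0,0,0,0,-0.72],[-0.06,-0.006,0,0,0,0,-0.72],[-0.08,-0.008,0,0,0,0,-0.72],[-0.08,-0.008,0,0,0,0,-0.72]]'
python3 -m creep '[[0,0,-0.03,0,0,0,-0.72],[0,0,-0.06,0,0,0,-0.72],[0.02,0,-0.08,0,0,0,-0.72],[0.06,0,-0.08,0,0,0,-0.72],[0.1,-0.02,-0.08,0,0,0,-0.72]]'
python3 - <<'E'
from h import *
g=r.grab_frame("scene");save(g,"s4.png");print(r.get_state()["tcp_pos"])
cv2.imwrite("pics/s4c.png",cv2.resize(g["color"][160:290,150:340],None,fx=4,fy=4)[:,:,::-1])
E
```

```text
time_s: 5.72
tcp_pos: [526.1, -193.1, 137.7]
eef_rot: [0.706, 0.708, 0.0, -0.0]
wrist_force: [0.5, -0.1, -0.4]
gripper_width: 11.7
gripper_force: 0.0
time_s: 6.13
tcp_pos: [523.2, -195.5, 94.4]
eef_rot: [0.708, 0.707, -0.001, -0.003]
wrist_force: [-0.6, -0.5, 0.0]
gripper_width: 12.0
gripper_force: 0.0
time_s: 6.55
tcp_pos: [521.0, -247.5, 98.4]
eef_rot: [0.707, 0.707, 0.0, 0.001]
wrist_force: [0.7, 0.7, -0.3]
gripper_width: 11.8
gripper_force: 0.2
time_s: 6.97
tcp_pos: [515.7, -296.7, 97.8]
eef_rot: [0.707, 0.707, 0.0, -0.0]
wrist_force: [-0.0, 0.3, 0.0]
gripper_width: 12.1
gripper_force: 0.2
time_s: 7.38
tcp_pos: [511.7, -338.0, 98.0]
eef_rot: [0.708, 0.707, -0.0, 0.001]
wrist_force: [-0.6, -0.3, -0.2]
gripper_width: 12.2
gripper_force: 0.0
time_s: 7.8
tcp_pos: [503.3, -285.9, 139.2]
eef_rot: [0.707, 0.707, 0.0, 0.002]
wrist_force: [0.2, -0.4, -0.1]
gripper_width: 12.2
gripper_force: 0.0
[ 500.61572301 -281.2008289   137.3679474 ]
```

View pics/s4c.png

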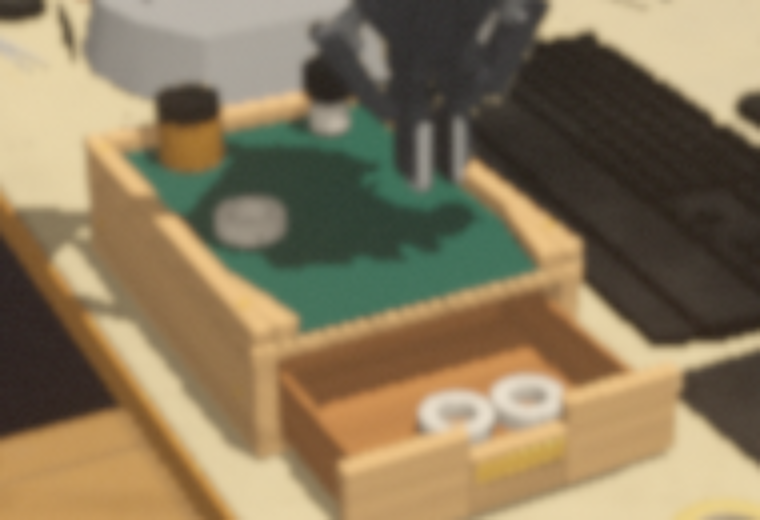

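Two collars are in the drawer at (457,412) and (527,398), and the can and eyepiece have not moved. Now the third, at (431,-211).

```bash
python3 -m creep '[[0.05,-0.03,0,0,0,0,-0.72],[0.1,-0.06,0,0,0,0,-0.72],[0.15,-0.09,0,0,0,0,-0.72],[0.2,-0.12,0,0,0,0,-0.72],[0.244,-0.141,0,0,0,0,-0.72]]'
python3 -m creep '[[0,0,0,0,0,0,-0.72],[0,0,0.03,0,0,0,-0.72],[0,0,0.06,0,0,0,-0.72],[0,0,0.08,0,0,0,-0.72],[0,0,0.08,0,0,0,-0.72]]'
python3 -m creep '[[-0.02,0.001,0,0,0,0,-0.72],[-0.04,0.003,0,0,0,0,-0.72],[-0.06,0.004,0,0,0,0,-0.72],[-0.08,0.006,0,0,0,0,-0.72],[-0.1,0.008,0,0,0,0,-0.72]]'
python3 -m creep '[[-0.02,0.002,0,0,0,0,-0.72],[-0.04,0.004,0,0,0,0,-0.72],[-0.06,0.006,0,0,0,0,-0.72],[-0.08,0.008,0,0,0,0,-0.72],[-0.1,0.01,0,0,0,0,-0.72]]'
python3 -m creep '[[-0.02,0.002,0,0,0,0,-0.72],[-0.04,0.004,0,0,0,0,-0.72],[-0.06,0.006,0,0,0,0,-0.72],[-0.08,0.008,0,0,0,0,-0.72],[-0.1,0.01,0,0,0,0,-0.72]]'
python3 -m creep '[[-0.02,0,0,0,0,0,-0.72],[-0.04,0,0,0,0,0,-0.72],[-0.05,0,0,0,0,0,-0.72],[-0.05,0,0,0,0,0,-0.72],[-0.05,0,0,0,0,0,-0.72]]'
python3 -m creep '[[0,0,-0.05,0,0,0,-0.72],[0,0,-0.1,0,0,0,-0.72],[0,0,-0.15,0,0,0,-0.72],[0,0,-0.15,0,0,0,-0.72],[0,0,-0.15,0,0,0,-0.72]]'
python3 - <<'E'
from h import *
g=r.grab_frame("scene");save(g,"s5.png");print(r.get_state()["tcp_pos"])
cv2.imwrite("pics/s5c.png",cv2.resize(g["color"][160:350,150:390],None,fx=3,fy=3)[:,:,::-1])
E
```

```text
time_s: 8.27
tcp_pos: [430.0, -162.0, 137.4]
eef_rot: [0.707, 0.707, -0.0, -0.001]
wrist_force: [0.8, -0.6, 0.4]
gripper_width: 12.1
gripper_force: 0.0
time_s: 8.68
tcp_pos: [430.1, -163.0, 95.7]
eef_rot: [0.707, 0.707, -0.0, -0.002]
wrist_force: [0.2, -0.2, -0.5]
gripper_width: 12.0
gripper_force: 0.0
time_s: 9.1
tcp_pos: [435.8, -215.6, 98.5]
eef_rot: [0.707, 0.707, 0.0, 0.001]
wrist_force: [-0.6, 0.1, 0.4]
gripper_width: 11.9
gripper_force: 0.2
time_s: 9.52
tcp_pos: [440.5, -264.7, 97.8]
eef_rot: [0.707, 0.707, 0.0, -0.0]
wrist_force: [-0.2, -0.4, 0.5]
gripper_width: 12.2
gripper_force: 0.2
time_s: 9.93
tcp_pos: [445.5, -314.8, 97.8]
eef_rot: [0.707, 0.707, -0.0, 0.0]
wrist_force: [-0.2, 0.1, 0.5]
gripper_width: 11.7
gripper_force: 0.0
time_s: 10.35
tcp_pos: [445.3, -338.8, 97.7]
eef_rot: [0.707, 0.707, 0.0, -0.0]
wrist_force: [-0.8, -0.2, -0.0]
gripper_width: 12.1
gripper_force: 0.0
time_s: 10.77
tcp_pos: [446.2, -339.0, 174.5]
eef_rot: [0.707, 0.707, -0.0, 0.002]
wrist_force: [0.1, -0.6, 0.0]
gripper_width: 12.4
gripper_force: 0.0
[ 445.43680619 -338.23184076  172.79916883]
```

View pics/s5c.png

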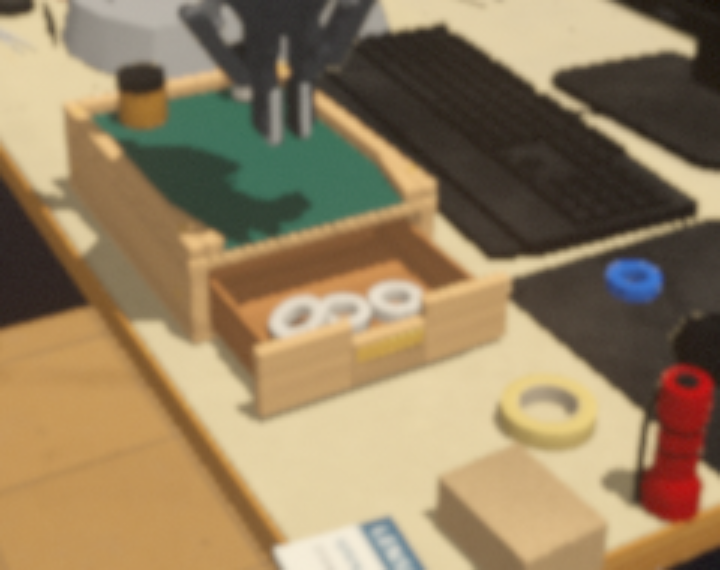

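All three collars are in the open drawer at (297,317), (343,312) and (395,300). The third leans lightly on its neighbour, below the drawer's height. I now move in front of the drawer and go down.

```bash
python3 -m creep '[[-0.05,0.013,0,0,0,0,-0.72],[-0.1,0.026,0,0,0,0,-0.72],[-0.15,0.039,0,0,0,0,-0.72],[-0.2,0.052,0,0,0,0,-0.72],[-0.246,0.064,0,0,0,0,-0.72]]'
python3 -m creep '[[0,0,0,0,0,0,-0.72],[0,0,0.05,0,0,0,-0.72],[0,0,0.1,0,0,0,-0.72],[0,0,0.14,0,0,0,-0.72],[0,0,0.15,0,0,0,-0.72]]'
python3 -m creep '[[0,0,0.03,0,0,0,-0.72],[0,0,0.06,0,0,0,-0.72],[0,0,0.08,0,0,0,-0.72],[0,0,0.096,0,0,0,-0.72],[0,0,0.096,0,0,0,-0.72]]'
python3 - <<'E'
from h import *
s=r.get_state();print(s["tcp_pos"],s["wrist_force"])
E
```

```text
time_s: 11.23
tcp_pos: [477.0, -461.8, 170.3]
eef_rot: [0.707, 0.707, 0.0, -0.002]
wrist_force: [-0.6, -0.2, 0.4]
gripper_width: 11.8
gripper_force: 0.0
time_s: 11.65
tcp_pos: [475.0, -457.7, 91.5]
eef_rot: [0.707, 0.707, 0.001, -0.005]
wrist_force: [-0.7, 0.6, -1.2]
gripper_width: 11.5
gripper_force: 0.0
time_s: 12.07
tcp_pos: [476.7, -460.6, 47.6]
eef_rot: [0.707, 0.707, 0.0, -0.002]
wrist_force: [-0.3, -0.7, -0.3]
gripper_width: 12.1
gripper_force: 0.0
[ 476.66416569 -460.63040085   47.64808208] [-0.25866533 -0.68474694 -0.33741947]
```

Push slowly: 30 mm per call to about -366, then check.

```bash
for i in 1; do :; done
python3 -m creep '[[0.012,0,0,0,0,0,-0.72],[0.024,0,0,0,0,0,-0.72],[0.036,0,0,0,0,0,-0.72],[0.048,0,0,0,0,0,-0.72],[0.06,0,0,0,0,0,-0.72]]'
python3 -m creep '[[0.012,0,0,0,0,0,-0.72],[0.024,0,0,0,0,0,-0.72],[0.036,0,0,0,0,0,-0.72],[0.048,0,0,0,0,0,-0.72],[0.06,0,0,0,0,0,-0.72]]'
python3 -m creep '[[0.012,0,0,0,0,0,-0.72],[0.024,0,0,0,0,0,-0.72],[0.036,0,0,0,0,0,-0.72],[0.048,0,0,0,0,0,-0.72],[0.06,0,0,0,0,0,-0.72]]'
python3 - <<'E'
from h import *
g=r.grab_frame("scene");save(g,"s6.png")
cv2.imwrite("pics/s6c.png",cv2.resize(g["color"][160:350,150:390],None,fx=3,fy=3)[:,:,::-1])
E
```

```text
time_s: 12.48
tcp_pos: [477.7, -431.5, 50.6]
eef_rot: [0.707, 0.707, -0.0, 0.001]
wrist_force: [-0.2, -1.9, -0.3]
gripper_width: 11.7
gripper_force: 1.0
time_s: 12.9
tcp_pos: [477.5, -401.4, 50.1]
eef_rot: [0.707, 0.707, -0.0, 0.0]
wrist_force: [0.8, -1.5, 1.5]
gripper_width: 12.1
gripper_force: 1.0
time_s: 13.32
tcp_pos: [477.3, -371.1, 49.8]
eef_rot: [0.707, 0.707, -0.0, -0.0]
wrist_force: [0.5, -1.2, 1.7]
gripper_width: 11.9
gripper_force: 1.0
```

View pics/s6c.png

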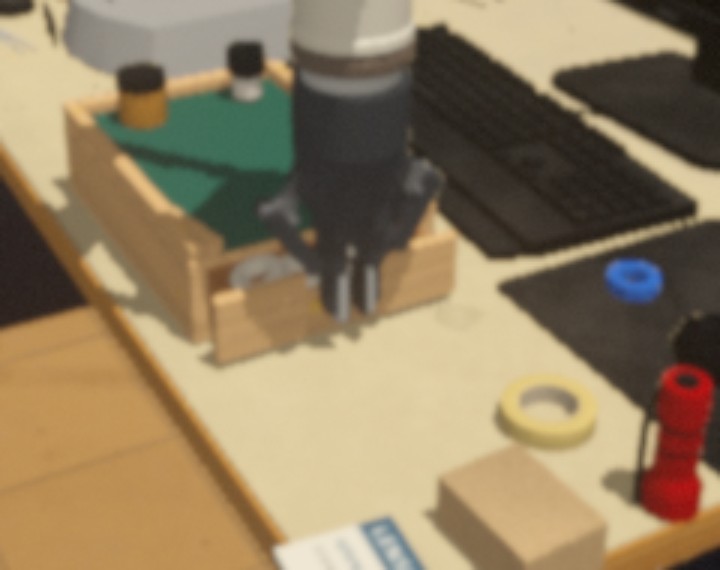

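The drawer is about 20 mm open and the collars are inside. I finish in small steps, watching the force.

```bash
python3 -m creep '[[0.008,0,0,0,0,0,-0.72],[0.016,0,0,0,0,0,-0.72],[0.022,0,0,0,0,0,-0.72],[0.028,0,0,0,0,0,-0.72],[0.03,0,0,0,0,0,-0.72]]'
python3 -m creep '[[0.002,0,0,0,0,0,-0.72],[0.004,0,0,0,0,0,-0.72],[0.006,0,0,0,0,0,-0.72],[0.008,0,0,0,0,0,-0.72],[0.008,0,0,0,0,0,-0.72]]'
```

```text
time_s: 13.78
tcp_pos: [477.2, -356.1, 49.5]
eef_rot: [0.707, 0.707, 0.0, -0.0]
wrist_force: [-0.5, -1.0, -1.5]
gripper_width: 12.1
gripper_force: 0.8
time_s: 14.2
tcp_pos: [477.3, -352.5, 49.8]
eef_rot: [0.707, 0.707, 0.0, -0.0]
wrist_force: [-0.2, -0.5, -0.3]
gripper_width: 12.2
gripper_force: 0.3
```

```bash
for k in 1; do :; done
python3 -m creep '[[0.002,0,0,0,0,0,-0.72],[0.004,0,0,0,0,0,-0.72],[0.006,0,0,0,0,0,-0.72],[0.006,0,0,0,0,0,-0.72],[0.006,0,0,0,0,0,-0.72]]'
python3 -m creep '[[0.002,0,0,0,0,0,-0.72],[0.004,0,0,0,0,0,-0.72],[0.006,0,0,0,0,0,-0.72],[0.006,0,0,0,0,0,-0.72],[0.006,0,0,0,0,0,-0.72]]'
```

```text
time_s: 14.62
tcp_pos: [477.4, -349.5, 49.8]
eef_rot: [0.707, 0.707, 0.0, -0.0]
wrist_force: [-0.9, -1.7, 0.0]
gripper_width: 11.9
gripper_force: 0.2
time_s: 15.03
tcp_pos: [477.4, -346.9, 49.9]
eef_rot: [0.707, 0.707, -0.0, 0.0]
wrist_force: [-0.8, -3.4, -0.5]
gripper_width: 11.6
gripper_force: 1.4
```

```bash

python3 -m creep '[[0.002,0,0,0,0,0,-0.72],[0.004,0,0,0,0,0,-0.72],[0.004,0,0,0,0,0,-0.72],[0.004,0,0,0,0,0,-0.72],[0.004,0,0,0,0,0,-0.72]]'
python3 -m creep '[[0.002,0,0,0,0,0,-0.72],[0.004,0,0,0,0,0,-0.72],[0.004,0,0,0,0,0,-0.72],[0.004,0,0,0,0,0,-0.72],[0.004,0,0,0,0,0,-0.72]]'
```

```text
time_s: 15.45
tcp_pos: [477.5, -346.8, 50.0]
eef_rot: [0.707, 0.707, -0.001, 0.002]
wrist_force: [-0.4, -9.5, -5.0]
gripper_width: 11.4
gripper_force: 4.6
time_s: 15.87
tcp_pos: [477.5, -346.7, 50.1]
eef_rot: [0.707, 0.707, -0.002, 0.003]
wrist_force: [-1.3, -15.5, -9.1]
gripper_width: 11.9
gripper_force: 7.7
```

The force climbs with no further travel, so this is the end stop and the drawer is shut. I back off straight, lift, and look.

```bash

python3 -m creep '[[-0.01,0,0,0,0,0,-0.72],[-0.03,0,0,0,0,0,-0.72],[-0.06,0,0,0,0,0,-0.72],[-0.09,0,0,0,0,0,-0.72],[-0.12,0,0,0,0,0,-0.72]]'
python3 -m creep '[[0,0,-0.05,0,0,0,-0.72],[0,0,-0.1,0,0,0,-0.72],[0,0,-0.16,0,0,0,-0.72],[0,0,-0.22,0,0,0,-0.72],[0,0,-0.28,0,0,0,-0.72]]'
python3 -m creep '[[0,-0.05,0,0,0,0,-0.72],[0,-0.1,0,0,0,0,-0.72],[0,-0.15,0,0,0,0,-0.72],[0,-0.2,0,0,0,0,-0.72],[0,-0.25,0,0,0,0,-0.72]]'
python3 -m creep '[[0,-0.05,0,0,0,0,-0.72],[0,-0.1,0,0,0,0,-0.72],[0,-0.12,0,0,0,0,-0.72],[0,-0.12,0,0,0,0,-0.72],[0,-0.12,0,0,0,0,-0.72]]'
python3 - <<'E'
from h import *
g=r.grab_frame("scene");t=r.grab_frame("top")
a=cv2.resize(g["color"][160:350,150:390],(504,399));b=cv2.resize(t["color"][195:300,160:350],None,fx=1.5,fy=1.5)
cv2.imwrite("pics/s7.png",cv2.copyMakeBorder(np.hstack([a,cv2.copyMakeBorder(b,0,399-b.shape[0],0,0,0)]),0,0,0,0,0)[:,:,::-1])
print(b.shape,r.get_state()["wrist_force"])
E
```

```text
time_s: 16.28
tcp_pos: [477.5, -403.0, 49.7]
eef_rot: [0.707, 0.707, 0.0, -0.001]
wrist_force: [0.8, -0.2, 0.1]
gripper_width: 12.2
gripper_force: 0.0
time_s: 16.7
tcp_pos: [477.3, -402.3, 190.9]
eef_rot: [0.707, 0.707, 0.001, -0.001]
wrist_force: [0.4, -1.1, -0.3]
gripper_width: 11.6
gripper_force: 0.0
time_s: 17.12
tcp_pos: [351.5, -402.3, 189.8]
eef_rot: [0.707, 0.707, 0.001, -0.0]
wrist_force: [-0.7, 1.6, 1.4]
gripper_width: 12.1
gripper_force: 0.0
time_s: 17.53
tcp_pos: [292.8, -402.9, 190.0]
eef_rot: [0.707, 0.707, 0.0, 0.0]
wrist_force: [-0.4, 0.2, -0.0]
gripper_width: 11.9
gripper_force: 0.0
(158, 285, 3) [-0.08052977  0.06180937  0.66155434]
```

View pics/s7.png

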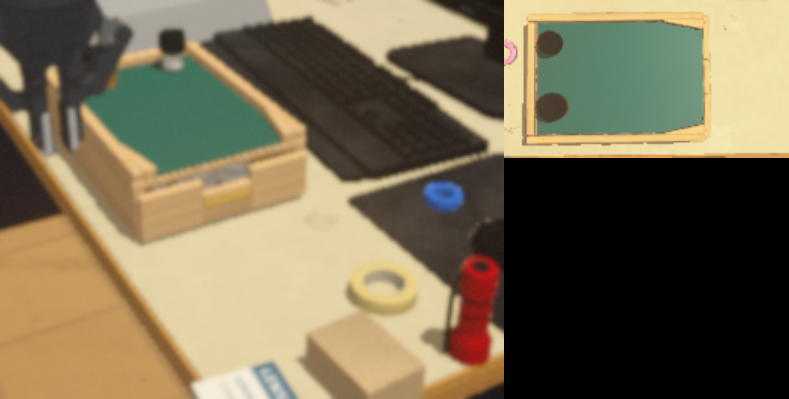

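The deck is empty, the drawer front is flush against the platform, and the can, eyepiece and carton have not moved. From the image and the contact position the front face is at y≈-337, against -338 to -340 expected when shut. Handing in.

```bash
python3 -c "
from plant import r
print(r.job_done())"
```

```text
the job is handed in; nothing more can be done
None
```

I swept all three collars into the catch drawer, pushed it shut against its stop, left the can, eyepiece and carton standing where they were, and handed the job in at about 18 s; no verdict was returned.

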